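Find the empty bay of the battery dock and open its flap

ROBOT

A 6-joint arm with a two-finger parallel gripper is mounted at the origin on the work surface. World frame = base frame: x ahead of the robot, y to its left, z up, the work surface at z = 0. Lengths are in m, angles in rad, forces in N, time in s.
With the tool pointing down it reaches from about 0.25 to 0.775 m from the base axis. Payload 4 kg.
Tool frame: the origin (TCP) lies at the very end of the fingers, on their centre line; the grasp point (between the pads) lies 19 mm behind it; z points along the fingers, y is the direction in which the jaws open and shut (so a half turn about z gives the same grasp; the last joint's range is limited). The gripper opens to 94 mm and grips with 3 to 60 N. Pads are 16 mm wide; open, the fingers measure 119 mm over their backs; the gripper's body (75 mm by 177 mm) begins 78 mm behind the grasp point.
Start: joints at [-1.29, 0.087, 1.371, -0, 1.684, -0.103], TCP at [0.206, -0.51, 0.206] pointing down, gripper open.
Joint ranges: [-3.1, 3.1], [-0.76, 2.03], [0.27, 2.55], [-1.08, 4.22], [0.17, 2.65], [-2.57, 2.57]. Speed limits (rad/s): [2.79, 2.79, 3.14, 3.14, 3.14, 3.14].

INTERFACE

Orientations are given as [roll, pitch, yaw] about the fixed x, y, z axes, in that order (R = Rz(yaw) Ry(pitch) Rx(roll)).
In Python, from bench import robot, snapshot, calibration gives the robot as it stands. The module is installed in compiled form; this text tells all that it offers.
- The arm moves only by the tool servo_tool, never from a script. Its argument "series" is text: rows parted by semicolons, each of 5 numbers parted by spaces: the closure, from -1 (fully open) to 1 (shut), then the shift along the tool's x, y, z in cm, then the turn about the tool's z in rad. A call has 1 to 20 rows; each row is the pose to reach, as a shift and turn from the pose commanded when the call began, along the tool's axes at that moment; what a row does not reach only later rows make up. A row lasts 1/12 s, in which the tool goes at most 41.7 mm and 7.16 degrees, less where a joint would pass 70% of its speed; a pose out of reach is approached as far as the arm can. A call with a gripper value outside its range is refused whole. The fingers move at their own pace and stop on an object; the grip force is fixed at half the most. Time passes only in rows, so rows that repeat a pose let the fingers close. It gives the time, the measured TCP pose, the force and the opening at its end, in the units of the state.
- robot.get_obs(): the state, without advancing time (a new reading comes with each control period).
- snapshot(name): name is "side" or "top"; returns (picture, depth): 400x640x3 uint8, red, green, blue; 400x640 float32, m along the optical axis (not along the pixel's ray), 0 where there is no reading.
- calibration(name): a dict with "fx", "fy", "cx", "cy" (pixels), "k1" (the pictures are not rectified: a ray, as slopes to the right and down, at radius r is drawn at 1 + k1 r^2 times it, then the intrinsics apply), "rvec" (rotation vector, rad) and "tvec" (3), from world to camera coordinates, as OpenCV has them. Camera axes: x right, y down, z forward; pixel columns grow to the right and rows downward; lengths in m; the calibration is good to about 2 mm. A picture is of the moment at which its call begins. calibration takes no time and is no camera call.
- robot.close_job(): hands the job in, once; it reports no verdict.
The state is a dict: "time": time; "joint_positions": joint angles; "qvel": joint speeds; "joint_torque": joint torques, N m; "tool_pos": TCP position; "ee_rot": TCP orientation; "wrist_force": force on the tool from outside, world axes, zero at the start; "wrist_torque": the same for the moment, N m; "width": finger opening in m.
Only numpy, scipy, OpenCV 4.12 (cv2) and the standard library are available. Lean on these libraries where they do the work, as an engineer would, in place of code of your own. Each camera call takes 0.05 s, during which the arm holds its last target. There are 200 camera calls.

TASK

One bay of the drone-battery charging dock is empty: its flap rocks when you press the orange tab, while the other three sit firm on the packs beneath. Press the tabs one by one with the fingertips, without forcing a firm one, until you find the flap that rocks, then push that flap right over until its grey lid stands upright, and leave it standing open. Do not pick anything up, and leave the things around the dock where they are.

Things in the scene. Friction and masses are not known exactly. Their poses are not given: they have to be found in the camera images.
- dock: charging dock: fixed dark box 121 mm deep (x), 357 wide (y), 77.5 high. Origin at table height below the flaps' common hinge line, mid-row; x runs from tabs (robot side) to lips, z up. Flaps 1 to 4 lie side by side in its top at y = +132, +44, -44, -132 mm, flush with its walls (tops 77.5 mm). Rear wall at x = 63 to 71 mm, open table beyond; front wall under the tabs only 46 mm high
- flap_1 (a joint): flap 1's angle (rad) about a hinge along the dock's y, 75 mm above the table: 0 = shut, level; grows as its orange tab sinks and its grey lid rises, swinging over to the tab side; 1.57 = lid upright, stop at 1.6. Stiff hinge: stays where left. Over the empty bay it turns with 2 to 4 N on the tab; over a pack it gives at most 0.06 rad, then is firm
- flap_1_tab (a point): press point of flap 1: centre of the top face of its orange tab, 30 mm to the -x side of the hinge; the tab reaches 45 mm from the hinge and is 80 mm wide; plate 5 mm thick. Moves with the flap. In the empty bay the fingertips can follow the tab down to 25 mm below the hinge and then push it on in the +x direction, which swings the lid fully upright
- flap_1_lip (a point): middle of the top edge of the free end (lip) of flap 1's grey lid, 62 mm to the +x side of the hinge, 80 mm wide. Moves with the flap: tipped by 0.45 rad it stands about 27 mm above the dock's top
- flap_2 (a joint): flap 2's angle (rad) about a hinge along the dock's y, 75 mm above the table: 0 = shut, level; grows as its orange tab sinks and its grey lid rises, swinging over to the tab side; 1.57 = lid upright, stop at 1.6. Stiff hinge: stays where left. Over the empty bay it turns with 2 to 4 N on the tab; over a pack it gives at most 0.06 rad, then is firm
- flap_2_tab (a point): press point of flap 2: centre of the top face of its orange tab, 30 mm to the -x side of the hinge; the tab reaches 45 mm from the hinge and is 80 mm wide; plate 5 mm thick. Moves with the flap. In the empty bay the fingertips can follow the tab down to 25 mm below the hinge and then push it on in the +x direction, which swings the lid fully upright
- flap_2_lip (a point): middle of the top edge of the free end (lip) of flap 2's grey lid, 62 mm to the +x side of the hinge, 80 mm wide. Moves with the flap: tipped by 0.45 rad it stands about 27 mm above the dock's top
- flap_3 (a joint): flap 3's angle (rad) about a hinge along the dock's y, 75 mm above the table: 0 = shut, level; grows as its orange tab sinks and its grey lid rises, swinging over to the tab side; 1.57 = lid upright, stop at 1.6. Stiff hinge: stays where left. Over the empty bay it turns with 2 to 4 N on the tab; over a pack it gives at most 0.06 rad, then is firm
- flap_3_tab (a point): press point of flap 3: centre of the top face of its orange tab, 30 mm to the -x side of the hinge; the tab reaches 45 mm from the hinge and is 80 mm wide; plate 5 mm thick. Moves with the flap. In the empty bay the fingertips can follow the tab down to 25 mm below the hinge and then push it on in the +x direction, which swings the lid fully upright
- flap_3_lip (a point): middle of the top edge of the free end (lip) of flap 3's grey lid, 62 mm to the +x side of the hinge, 80 mm wide. Moves with the flap: tipped by 0.45 rad it stands about 27 mm above the dock's top
- flap_4 (a joint): flap 4's angle (rad) about a hinge along the dock's y, 75 mm above the table: 0 = shut, level; grows as its orange tab sinks and its grey lid rises, swinging over to the tab side; 1.57 = lid upright, stop at 1.6. Stiff hinge: stays where left. Over the empty bay it turns with 2 to 4 N on the tab; over a pack it gives at most 0.06 rad, then is firm
- flap_4_tab (a point): press point of flap 4: centre of the top face of its orange tab, 30 mm to the -x side of the hinge; the tab reaches 45 mm from the hinge and is 80 mm wide; plate 5 mm thick. Moves with the flap. In the empty bay the fingertips can follow the tab down to 25 mm below the hinge and then push it on in the +x direction, which swings the lid fully upright
- flap_4_lip (a point): middle of the top edge of the free end (lip) of flap 4's grey lid, 62 mm to the +x side of the hinge, 80 mm wide. Moves with the flap: tipped by 0.45 rad it stands about 27 mm above the dock's top
- spare_pack: spare battery pack, a dark block 75 x 42 x 50 mm, standing on the table behind the dock; a bystander. Origin at the centre of its underside
- driver: screwdriver 160 mm long, lying on the table in front of the dock; a bystander. Origin at the centre of its underside (its handle end points to its -x)
- jar: screw-top jar, 48 mm across, 60 mm high, behind the dock; a bystander. Origin at the centre of its underside
- mug: blue mug, 80 mm across, 90 mm high, at the dock's right (-y) end; a bystander. Origin at the centre of its underside
- motor: small silver motor, 28 mm across, 30 mm high, behind the dock; a bystander. Origin at the centre of its underside
- prop: two-bladed black propeller, 123 mm long, 8 mm high, lying at the dock's left (+y) end; a bystander. Origin at the centre of its underside

How it is judged:
By the outcome, as a careful person would: the job done as asked, in the order asked, and still so for the second after the job is handed in, with the robot touching nothing.
It also fails if it takes over 45 s, if anything falls off the work surface, if the arm or the gripper's body presses on something with over 40 N, if the wrist force passes 120 N, or if a joint passes its speed limit or range.

## Working session

There is one attempt and no reset: what is moved stays moved. The work goes in short steps, Python scripts to look and compute and a tool call to move; the robot and the scene stay as the last step left them, time stands still between calls to the robot, and variables do not carry over. Pictures are saved under pics/ and viewed, about 8 in all and at most 12, crops included, and the job is handed in when it is done.

Besides the shell and the picture viewer there is one more tool, called after "Call:" as name(argument=value, ...) on one line, values as JSON. servo_tool: Moves the arm, as the interface text tells. Its arguments: {"type":"object","properties":{"series":{"type":"string"}},"required":["series"]}

```bash
mkdir -p pics
cat > h.py <<'E'
import numpy as np, cv2
from bench import robot, snapshot, calibration
def cam(n):
    c=calibration(n); R=cv2.Rodrigues(np.array(c["rvec"],float))[0]; return c,R,np.array(c["tvec"],float).ravel()
def ray(n,u,v):
    c,R,t=cam(n); x=(u-c["cx"])/c["fx"]; y=(v-c["cy"])/c["fy"]; a,b=x,y
    for _ in range(20):
        s=1+c["k1"]*(a*a+b*b); a,b=x/s,y/s
    return -R.T@t, R.T@np.array([a,b,1.0])
def onz(n,u,v,z):
    o,d=ray(n,u,v); return o+d*(z-o[2])/d[2]
def atdepth(n,u,v,D):
    o,d=ray(n,u,v); return o+d*D
def save(n,f):
    p,d=snapshot(n); cv2.imwrite(f"pics/{f}.png",p[:,:,::-1]); np.save(f"pics/{f}.npy",d); return p,d
E
python3 - <<'E'
from h import *
for n in("top","side"):
    p,d=save(n,n+"0"); o,_=ray(n,320,200); print(n,o)
    h=cv2.cvtColor(p,cv2.COLOR_RGB2HSV); m=cv2.inRange(h,(5,130,100),(22,255,255))
    k,l,s,c=cv2.connectedComponentsWithStats(m)
    for i in range(1,k):
        if s[i,4]>60:
            D=np.median(d[l==i]); print(s[i],c[i],onz(n,*c[i],.0775).round(4),atdepth(n,*c[i],D).round(4))
print(robot.get_obs())
E
```

```text
top [0.4586412  0.02899757 1.15354018]
[    0     0   596    41 16289] [286.38756216  14.071889  ] [1.0579 0.0915 0.0775] [ 1.3882  0.126  -0.5156]
[ 622    0   18  110 1051] [632.91341579  47.41198858] [ 1.0064 -0.8733  0.0775] [ 1.0873 -1.0067 -0.0815]
[227  67  45  17 288] [248.41666667  78.12152778] [0.881  0.1846 0.0775] [0.8756 0.1826 0.0914]
[   0   68   39   93 3002] [ 16.73051299 111.83077948] [0.7983 0.7933 0.0775] [ 0.9569  1.1502 -0.4248]
[268 186  36  24 660] [285.11666667 197.57878788] [0.5776 0.0876 0.0775] [0.5775 0.0875 0.0788]
[303 192  36  25 665] [320.69774436 203.83759398] [0.5628 0.0009 0.0775] [0.5626 0.001  0.0788]
[339 198  36  25 661] [356.31164902 210.07564297] [ 0.5479 -0.0859  0.0775] [ 0.5478 -0.0857  0.0792]
[374 205  36  24 655] [391.85343511 216.27938931] [ 0.5331 -0.173   0.0775] [ 0.533  -0.1727  0.0792]
[ 611  229   29  133 3164] [626.4522756  291.64949431] [ 0.338  -0.7896  0.0775] [ 0.2977 -1.0635 -0.2825]
[ 43 257  11  10  62] [ 48.41935484 262.16129032] [0.4137 0.6738 0.0775] [0.413  0.6833 0.0616]
[  0 258  22  27 364] [  8.33516484 274.046703
[... 1391 characters left out ...]
 [ 0.5305 -0.1717  0.0776]
{'time': 0.1, 'joint_positions': array([-1.29011520e+00,  8.78880805e-02,  1.37209016e+00,  6.48095434e-06,
        1.68360571e+00, -1.03122818e-01]), 'qvel': array([ 0.00055903, -0.00084386, -0.00286078, -0.00100461,  0.00044808,
        0.0005772 ]), 'joint_torque': array([ 1.19427310e-03, -3.41248941e+01, -3.03302228e+01,  7.19597214e-02,
        3.03788879e-02, -1.02009324e-04]), 'tool_pos': array([ 0.20579644, -0.50951464,  0.20442398]), 'ee_rot': array([-3.13961260e+00, -2.11390796e-04,  3.83804457e-01]), 'wrist_force': array([-0.25354506,  0.31497842,  0.05336019]), 'wrist_torque': array([ 0.02790313, -0.01071716,  0.00618716]), 'width': 0.09387499570791691}
```

```bash
python3 -c "
import cv2;import numpy as np
a=cv2.imread('pics/top0.png');b=cv2.imread('pics/side0.png')
cv2.imwrite('pics/both.png',cv2.resize(np.vstack([a,b]),(480,600),interpolation=cv2.INTER_AREA))"
```

```text
(no output)
```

View pics/top0.png

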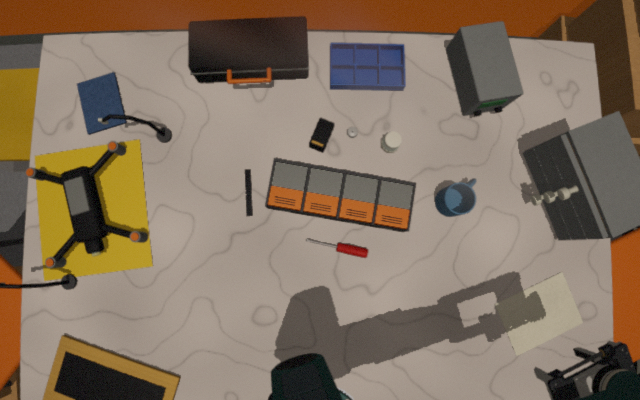

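View pics/side0.png

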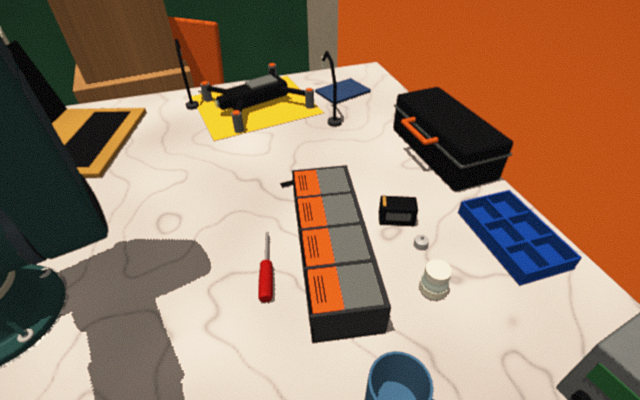

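The top view shows the dock at about (340,195), with orange tabs at (285,198), (321,204), (356,210) and (392,216). The mug is at (455,197) and the screwdriver at (340,248). The side view agrees. Measured tab pitch is 88 mm, tab height is 0.078 and dock yaw is about -0.169. I'll close the fingers, align them with the dock and go above tab 4.

Call:
servo_tool(series="1 3 -1.4 0 0.05;1 6 -2.8 0 0.1;1 9.5 -4.4 0 0.15;1 13 -6 0 0.2;1 16.5 -7.6 0 0.25;1 20 -9.2 0 0.3;1 23.5 -10.8 0 0.35;1 27 -12.4 0 0.4;1 30.5 -14.1 0 0.45;1 34 -15.7 0 0.5;1 37.5 -17.3 0 0.553;1 40 -18.5 0 0.553;1 42.1 -19.4 0 0.553;1 42.1 -19.4 4 0.553;1 42.1 -19.4 8 0.553;1 42.1 -19.4 10 0.553;1 42.1 -19.4 11 0.553;1 42.1 -19.4 11 0.553")

```text
time: 1.6
tool_pos: [0.5216, -0.1715, 0.0919]
ee_rot: [-3.14, 0.007, -0.169]
wrist_force: [-0.5, 0.5, 0.2]
width: 0.0004
```

Call:
servo_tool(series="1 0 0 0.6 0;1 0 0 1.0 0;1 0 0 1.2 0;1 0 0 1.3 0;1 0 0 1.4 0;1 0 0 1.5 0;1 0 0 1.5 0")

```text
time: 2.18
tool_pos: [0.5238, -0.1726, 0.0808]
ee_rot: [3.141, -0.001, -0.169]
wrist_force: [-0.0, 0.2, -0.2]
width: 0.0004
```

Call:
servo_tool(series="1 0 0 0.2 0;1 0 0 0.3 0;1 0 0 0.4 0;1 0 0 0.5 0;1 0 0 0.5 0")

```text
time: 2.6
tool_pos: [0.5237, -0.1725, 0.0756]
ee_rot: [3.141, -0.0, -0.169]
wrist_force: [-1.2, 0.0, 1.7]
width: 0.0008
```

Call:
servo_tool(series="1 0 0 0.1 0;1 0 0 0.2 0;1 0 0 0.2 0")

```text
time: 2.85
tool_pos: [0.5238, -0.1725, 0.0734]
ee_rot: [3.141, -0.0, -0.169]
wrist_force: [-0.1, -0.3, 2.1]
width: 0.0006
```

Call:
servo_tool(series="1 0 0 0.1 0;1 0 0 0.2 0;1 0 0 0.3 0;1 0 0 0.3 0")

```text
time: 3.18
tool_pos: [0.524, -0.1726, 0.0704]
ee_rot: [3.141, -0.001, -0.169]
wrist_force: [0.2, 0.3, 1.9]
width: 0.0003
```

Call:
servo_tool(series="1 0 0 0.2 0;1 0 0 0.4 0;1 0 0 0.6 0;1 0 0 0.8 0;1 0 0 1.0 0;1 0 0 1.2 0;1 0 0 1.4 0;1 0 0 1.6 0;1 0 0 1.8 0;1 0 0 2.0 0;1 0 0 2.0 0")

```text
time: 4.1
tool_pos: [0.5231, -0.1723, 0.0496]
ee_rot: [-3.141, 0.001, -0.169]
wrist_force: [-0.5, 0.0, 0.7]
width: 0.0004
```

Call:
servo_tool(series="1 0.2 0 0 0;1 0.4 0 0 0;1 0.6 0 0 0;1 0.8 0 0 0;1 1.0 0 0 0;1 1.2 0 0 0;1 1.4 0 0 0;1 1.5 0 0 0;1 1.6 0 0 0;1 1.7 0 0 0;1 1.7 0 0 0")

```text
time: 5.02
tool_pos: [0.5406, -0.1753, 0.0504]
ee_rot: [-3.142, 0.0, -0.169]
wrist_force: [-2.4, 1.3, -1.5]
width: 0.0003
```

Run:
```python
from h import *
p,d=save("side","s1"); cv2.imwrite("pics/s1c.png",cv2.resize(p[130:360,220:440,::-1],None,fx=2.5,fy=2.5))
o=robot.get_obs();print(o["tool_pos"],o["wrist_force"])
```

```text
[ 0.54055217 -0.17534367  0.05042087] [-1.5377394   0.13644592 -0.97031807]
```

View pics/s1c.png

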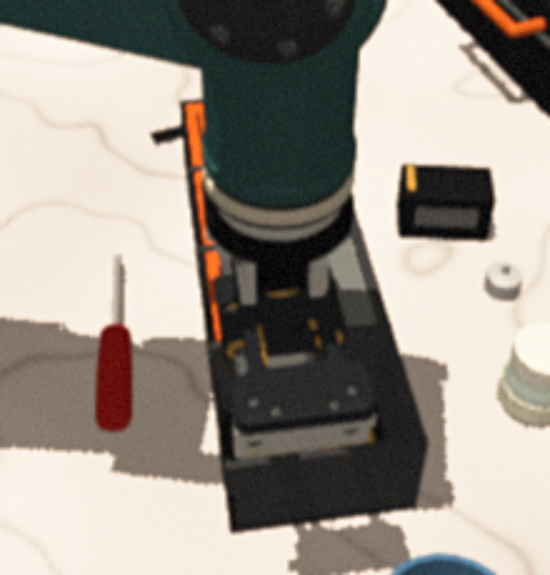

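The flap has swung up and bay 4 is dark inside. I'll push the last few millimetres while watching the force.

Call:
servo_tool(series="1 0.1 0 0 0;1 0.2 0 0 0;1 0.3 0 0 0;1 0.3 0 0 0")

```text
time: 5.4
tool_pos: [0.5414, -0.1755, 0.0504]
ee_rot: [-3.142, 0.005, -0.169]
wrist_force: [-7.8, 1.8, 1.9]
width: 0.0005
```

Call:
servo_tool(series="1 -0.5 0 0 0;1 -1.2 0 0 0;1 -2 0 0 0;1 -2 0 -0.8 0;1 -2 0 -2 0;1 -2 0 -4 0;1 -2 0 -7 0;1 -2.5 0 -10 0;1 -4 0 -13 0;1 -7 0 -16 0;1 -11 0 -16 0;1 -15 0 -16 0;1 -19 0 -16 0;1 -22 0 -16 0;1 -22 0 -16 0")

```text
time: 6.65
tool_pos: [0.3236, -0.1381, 0.2129]
ee_rot: [3.139, -0.004, -0.171]
wrist_force: [1.4, 0.3, 0.2]
width: 0.0008
```

Run:
```python
from h import *
ex=np.array([np.cos(-.169),np.sin(-.169)]);ey=np.array([-ex[1],ex[0]]);H=np.array([.5552,-.1768])
for n,r in(("side","s2"),("top","t2")):
    p,d=save(n,r)
    vs,us=np.nonzero(d>0); D=d[vs,us]
    c,R,t=cam(n)
    uv=np.stack([(us-c["cx"])/c["fx"],(vs-c["cy"])/c["fy"]],1); ab=uv.copy()
    for _ in range(10): ab=uv/(1+c["k1"]*(ab**2).sum(1,keepdims=True))
    P=(np.c_[ab,np.ones(len(ab))]*D[:,None]-t)@R
    q=P[:,:2]-H; X=q@ex;Y=q@ey
    m=(abs(X)<.06)&(abs(Y)<.05)&(P[:,2]>.084)&(P[:,2]<.16)
    print(n,m.sum(),P[m,2].max() if m.any() else 0)
    if m.sum()>20:
        for z in np.arange(.085,.15,.01):
            k=m&(abs(P[:,2]-z)<.005)
            if k.any(): print(round(z,3),k.sum(),np.percentile(X[k],[10,50,90]).round(4))
a=cv2.imread("pics/s2.png")[150:350,230:430];b=cv2.imread("pics/t2.png")[130:270,230:490]
cv2.imwrite("pics/v2.png",np.hstack([cv2.resize(a,(400,400)),cv2.resize(b,(400,400*140//260))[:215] if 0 else cv2.copyMakeBorder(cv2.resize(b,(400,215)),0,185,0,0,cv2.BORDER_CONSTANT)]))
print(robot.get_obs()["tool_pos"])
```

```text
side 435 0.1386000192735272
0.085 32 [-0.0056 -0.0055 -0.0032]
0.095 53 [-0.0057 -0.0055 -0.0035]
0.105 56 [-0.0056 -0.0054 -0.0023]
0.115 53 [-0.0056 -0.0054 -0.0024]
0.125 59 [-0.0055 -0.0054 -0.0028]
0.135 182 [-0.0053 -0.0033 -0.0011]
top 176 0.14345127351303272
0.085 13 [-0.018  -0.0024  0.0095]
0.095 21 [-0.003  -0.0026 -0.0022]
0.105 19 [-0.003  -0.0026 -0.0022]
0.115 17 [-0.0028 -0.0025 -0.0022]
0.125 19 [-0.0029 -0.0025 -0.0021]
0.135 70 [-0.0027 -0.0007  0.0018]
0.145 17 [-0.002  -0.0006  0.0017]
[ 0.32690725 -0.13914329  0.21249123]
```

View pics/v2.png

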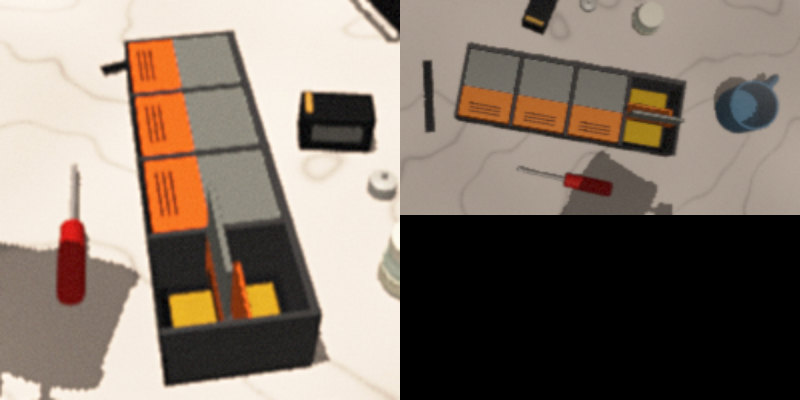

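The side crop (left) shows lid 4 standing upright over an empty bay, around (220,230). The top crop (right) shows flaps 1–3 shut, and the screwdriver, propeller, mug, pack, motor and jar where they were. The lid face keeps the same x from z = 0.085 to 0.125 in both views, so it is vertical. Handing in.

```bash
python3 -c "
from bench import robot
print(robot.close_job())"
```

```text
the job is handed in; nothing more can be done
None
```

The empty bay is number 4. Its flap now stands upright and open, and I handed the job in at about 7 s with the arm clear of the dock.

- **Finding it:** I pressed tab 4 first, and it sank 7 mm at only about 2 N, far past the few millimetres a packed flap would give. Having found the rocking flap, I did not press tabs 1–3.
- **Opening it:** I followed the tab down to 50 mm above the table, then pushed it on in +x. The force rose to about 8 N at the end, well within the limits.
- **Last checks:**
  - The lid face is vertical to within about 1 mm over 40 mm of height in both cameras, and its top edge is at about 0.137–0.14 m.
  - The other three flaps look shut, and bay 4 is empty.
  - The things around the dock look unmoved, judged by eye from the pictures rather than measured.
  - The two cameras disagree by about 3 mm on where the lid stands in x, slightly more than the stated calibration error, but they agree that it is upright.

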